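Put the bowl turntable into third gear

ROBOT

A 6-joint arm with a two-finger parallel gripper is mounted at the origin on the work surface. World frame = base frame: x ahead of the robot, y to its left, z up, the work surface at z = 0. Lengths are in m, angles in rad, forces in N, time in s.
With the tool pointing down it reaches from about 0.225 to 0.725 m from the base axis. Payload 3.1 kg.
Tool frame: the origin (TCP) lies on the centre line of the jaws, within the pads' length; the fingertips stand 19 mm ahead of it and the grasp point (between the pads) is the TCP; z points along the fingers, y is the line along which they close (so a half turn about z gives the same grasp; the last joint's range is limited). The gripper opens to 85 mm and grips with 20 to 120 N. Pads are 22 mm wide; open, the fingers measure 114 mm over their backs; the gripper's body (76 mm by 85 mm) begins 54 mm behind the grasp point. The pads swing forward as they close: fully open they stand 13 mm farther back than shut.
Start: joints at [-1.263, 0.048, 0.099, 1.622, 0, 1.443], TCP at [0.222, -0.476, 0.223] pointing down, gripper open.
Joint ranges: [-2.91, 2.91], [-0.99, 1.94], [-1.21, 1.42], [-2.12, 2.29], [-1.49, 1.47], [-3.14, 3.14]. Speed limits (rad/s): [2.79, 2.79, 3.14, 3.14, 3.14, 3.14].

INTERFACE

Orientations are given as a unit quaternion [x, y, z, w].
In Python, from rig import sensors, capture, get_calibration, job gives the robot as it stands. The module is installed in compiled form; this text tells all that it offers.
- The arm moves only by the tool send_rows, never from a script. Its argument "commands" is a list of rows, each a list of 7 numbers: the closure in counts, from 0 (fully open) to 255 (shut), then the shift along the tool's x, y, z in m, then the turn, a rotation vector about the tool's x, y, z in degrees. In form: [[hand, dx, dy, dz, ax, ay, az], ...]. A call has 1 to 10 rows; each row is the pose to reach, as a shift and turn from the pose commanded when the call began, along the tool's axes at that moment; what a row does not reach only later rows make up. A row lasts 1/8 s, in which the tool goes at most 62.5 mm and 10.7 degrees, less where a joint would pass 70% of its speed; a pose out of reach is approached as far as the arm can. A call with a gripper value outside its range is refused whole. The fingers move at their own pace and stop on an object; "grip_force" is the grip in N (left out, the last holds). Time passes only in rows, so rows that repeat a pose let the fingers close. It gives the time, the measured TCP pose, the force, the opening and the grip force at its end, in the units of the state.
- sensors.sense(): the state, without advancing time (a new reading comes with each control period).
- capture(name): name is "scene" or "top" or "wrist"; returns the picture (480x640x3 uint8, blue, green, red); there is no depth.
- get_calibration(name): a dict with "fx", "fy", "cx", "cy" (pixels), "rvec" (rotation vector, rad) and "tvec" (3), from world to camera coordinates, as OpenCV has them. Camera axes: x right, y down, z forward; pixel columns grow to the right and rows downward; lengths in m; the calibration is good to about 2 mm. A picture is of the moment at which its call begins: read the wrist's pose just before it. get_calibration takes no time and is no camera call; for the wrist camera it gives the pose at the moment of the call.
- job.job_done(): hands the job in; it is judged then, once.
The state is a dict: "time": time; "joints": joint angles; "qd": joint speeds; "joint_torque": joint torques, N m; "eef_pos": TCP position; "orientation": TCP orientation; "wrist_force": force on the tool from outside, world axes, zero at the start; "wrist_torque": the same for the moment, N m; "finger_gap": finger opening in m; "gripper_force": force on a finger pad.
Only numpy, scipy, OpenCV 4.12 (cv2) and the standard library are available. Lean on these libraries where they do the work, as an engineer would, in place of code of your own. Each camera call takes 0.05 s, during which the arm holds its last target. There are 200 camera calls.

TASK

Put the stone-polishing turntable into third gear: with the gripper's fingertips, push the gear lever's knob so that the lever runs to the middle of its H-shaped gate, across to the right, and then forward (away from the robot) until it is fully home in the third slot, the far right one. Only push the knob: do not pull it up or force it, and leave the things standing around as they are; then move clear of the lever.

Things in the scene. Friction and masses are not known exactly. Their poses are not given: they have to be found in the camera images.
- machine: fixed polishing machine: grey gearbox housing 240 x 220 mm, 120 mm high; on its left (270 mm along +y) a 300 mm turntable with a stone bowl, rim 192 mm above the table. Origin: on the table, straight below the middle of the gate on the housing's top. x forward (away from the robot), y left, z up; turned about z by up to 0.4 rad. The lever pivots on its z axis, 54 mm above the table.
- gate_centre (a point): middle of the H gate, on top of its steel plate (104 x 100 mm, 128 mm above the table). Two slots along the machine's x, 22 mm left and right of here, 16 mm wide, joined by an 18 mm cross slot through here; corners rounded 5 mm. First slot far left, second near left, third far right, fourth near right. The 12 mm lever rod starts anywhere along the left-hand slots.
- lever_forward (a joint): tilt f of the lever along the slots, rad: 0 at the cross slot, + forward (+x of the machine), about 0.34 at a slot's far end, -0.34 at its near end. 2 to 4 N at the knob moves it and it stays where left. It goes freely across only within about 0.04 rad of 0. Knob centre from the pivot, in machine axes: 155 mm x (sin f, -sin a cos f, cos a cos f), a being lever_across.
- lever_across (a joint): tilt a of the lever across the gate, rad: 0 in the middle, + to the right (-y of the machine), about 0.30 in the right-hand slots, -0.30 in the left-hand ones (play 0.03 either way). Same pivot and stiffness as lever_forward. A blocked lever rests against solid steel: more than 60 N is forcing it.
- knob_centre (a point): middle of the black pear-shaped gear knob (32 mm across at its widest, 56 mm tall, its axis along the lever) on top of the lever; when the lever is upright it lies 209 mm above the table and the knob's underside 53 mm above the gate plate; about 12 to 16 mm lower in the slots' ends.
- knob (a joint): how far the knob is pulled up along the lever against its spring (the reverse lock), m: 0 down, as it must stay; it takes 9 N to start lifting it, and 6 mm counts as pulled up
- third_slot (a point): on the top of the gate plate, where the middle of the lever's rod stands when it is home in the third slot (26 mm forward, 22 mm right of the middle)
- cup: loose cream stone cup, 64 mm across, 75 mm high, on the table to the right of the machine; origin under its centre. Leave alone (15 mm)
- rub_block: loose rubbing block, 90 x 50 x 34 mm, wood on rubber, on the table right of the machine; origin under its centre. Leave alone (15 mm)
- brush: loose hand brush lying on the table right of the machine; leave alone (15 mm)
- wax_tin: loose aluminium tin, 44 mm across, 30 mm high, standing on the far left corner of the housing, outside the gate plate; origin under its centre. Leave alone (15 mm)

How it is judged:
By the outcome, as a careful person would: the job done as asked, in the order asked, and still so for the second after the job is handed in, with the robot touching nothing.
It also fails if it takes over 61 s, if anything falls off the work surface, if the arm or the gripper's body presses on something with over 40 N, if the wrist force passes 120 N, or if a joint passes its speed limit or range.

## Working session

There is one attempt and no reset: what is moved stays moved. The work goes in short steps, Python scripts to look and compute and a tool call to move; the robot and the scene stay as the last step left them, time stands still between calls to the robot, and variables do not carry over. Pictures are saved under pics/ and viewed, at most 13 in all, crops included, and the job is handed in when it is done.

Besides the shell and the picture viewer there is one more tool, called after "Request:" by a JSON object that holds its "method" and its "body". send_rows: Moves the arm, as the interface text tells. Its arguments: {"type":"object","properties":{"commands":{"type":"array","items":{"type":"array","items":{"type":"number"}}},"grip_force":{"type":"number"}},"required":["commands"]}

```bash
mkdir -p pics; python3 - <<'E'
from rig import sensors,capture,get_calibration
import cv2
s=sensors.sense();print(s)
for n in("scene","top"):
    cv2.imwrite(f"pics/{n}0.png",capture(n));print(n,get_calibration(n))
E
```

```text
{'time': 0.0, 'joints': array([-1.26278947e+00,  4.87342352e-02,  9.76103822e-02,  1.62199836e+00,
        1.45694078e-05,  1.44302791e+00]), 'qd': array([-5.80249810e-04, -8.29447301e-04, -1.00834229e-03,  1.46616318e-04,
       -7.30307215e-05, -8.50643436e-04]), 'joint_torque': array([ 2.38719522e-04, -3.38779700e+01,  3.20016289e+01,  2.01724435e-02,
       -1.06386692e-04,  1.11202158e-05]), 'eef_pos': array([ 0.22142694, -0.47533266,  0.22163206]), 'orientation': array([ 9.76355593e-01,  2.16167538e-01, -9.74063569e-05, -1.15887697e-03]), 'wrist_force': array([-0.66328582,  0.44411076, -0.1023138 ]), 'wrist_torque': array([0.01816699, 0.00666913, 0.0085412 ]), 'gripper_force': 0.0, 'finger_gap': 0.08531692516390219}
scene {'fx': 459.0836685096099, 'fy': 459.0836685096099, 'cx': 321.7170189335215, 'cy': 236.55990561267916, 'rvec': array([ 1.60978713,  1.67421118, -0.8876932 ]), 'tvec': array([ 0.13626095, -0.20107624,  1.33900938])}
top {'fx': 438.9496556606991, 'fy': 438.9496556606991, 'cx': 328.3826495258786, 'cy': 242.17524809028424, 'rvec': array([ 2.15822082, -2.10021787,  0.17288674]), 'tvec': array([-0.12506926,  0.60699548,  0.85113322])}
```

View pics/top0.png

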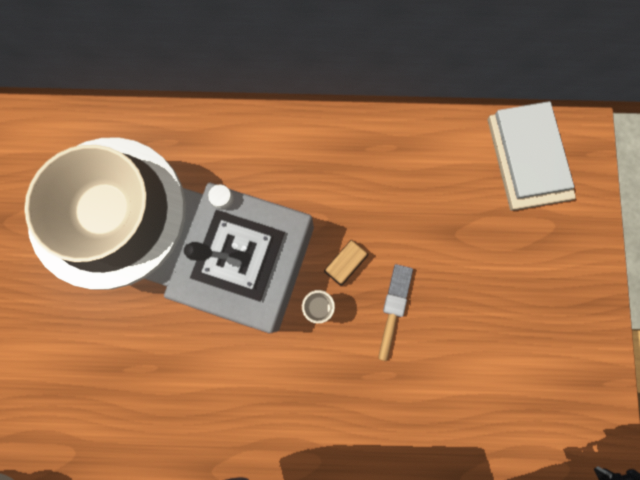

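View pics/scene0.png

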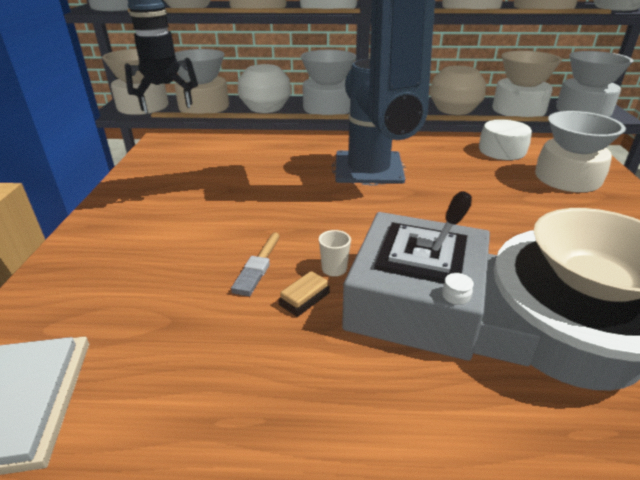

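The top view shows the gate plate around (237,255), the knob at about (197,252), the tin at (219,196), the block at (347,263) and the cup at (318,307). In the scene view the knob is at (459,207). Next I'll measure the plate's pose and triangulate the knob.

```bash
cat > h.py <<'E'
import numpy as np,cv2
from rig import sensors,capture,get_calibration
def ray(c,u,v):
    R=cv2.Rodrigues(c['rvec'])[0]
    d=R.T@np.array([(u-c['cx'])/c['fx'],(v-c['cy'])/c['fy'],1]);return -R.T@c['tvec'],d/np.linalg.norm(d)
def onz(c,p,z):
    o,d=ray(c,*p);return o+d*(z-o[2])/d[2]
def tri(c1,p1,c2,p2):
    o,d=ray(c1,*p1);q,e=ray(c2,*p2)
    s=np.linalg.lstsq(np.c_[d,-e],q-o,rcond=None)[0];a,b=o+s[0]*d,q+s[1]*e
    return (a+b)/2,np.linalg.norm(a-b)
def proj(c,P): return cv2.projectPoints(np.array(P,float).reshape(-1,3),c['rvec'],c['tvec'],np.array([[c['fx'],0,c['cx']],[0,c['fy'],c['cy']],[0,0,1]]),None)[0][:,0]
def blob(m,near):
    n,l,st,ce=cv2.connectedComponentsWithStats(m.astype(np.uint8))
    k=[i for i in range(1,n) if st[i,4]>40];i=min(k,key=lambda i:np.hypot(*(ce[i]-near)));return (l==i),ce[i],st[i]
E
python3 - <<'E'
from h import *
ct,cs=get_calibration("top"),get_calibration("scene")
t=cv2.imread("pics/top0.png");s=cv2.imread("pics/scene0.png")
hs=cv2.cvtColor(t,cv2.COLOR_BGR2HSV)
m=(hs[...,1]<60)&(hs[...,2]>150);m[:205]=0
l,c,st=blob(m,(237,255));print("plate",c,st)
ys,xs=np.nonzero(l);P=np.array([onz(ct,(x,y),.128)[:2] for x,y in zip(xs,ys)],np.float32)
r=cv2.minAreaRect(P);print("plate rect",r,cv2.boxPoints(r))
l,k,st=blob(t.max(2)<45,(197,252));print("knob top",k,st)
l2,k2,st2=blob(s.max(2)<45,(459,207));print("knob scene",k2,st2)
print("knob",tri(ct,k,cs,k2))
for n,p,z in(("tin",(219,196),.15),("cup",(318,307),.075),("block",(347,263),.034)):print(n,onz(ct,p,z))
cv2.imwrite("pics/crop0.png",np.hstack([cv2.resize(t[180:330,155:305],(400,400)),cv2.resize(s[170:320,350:500],(400,400))]))
E
```

```text
plate [236.79828974 253.95221328] [ 202  221   68   68 1988]
plate rect ((0.570548951625824, 0.06314172595739365), (0.10027751326560974, 0.10399921983480453), 73.3637924194336) [[5.0637156e-01 2.9988859e-02]
 [6.0601753e-01 2.1450967e-04]
 [6.3472635e-01 9.6294597e-02]
 [5.3508037e-01 1.2606895e-01]]
knob top [201.56084656 251.22751323] [194 243  17  17 189]
knob scene [457.81737194 207.66592428] [447 193  23  30 449]
knob (array([0.56354126, 0.10913887, 0.20112622]), np.float64(0.0062807246562352325))
tin [0.67510494 0.09673083 0.15      ]
cup [ 0.47725097 -0.09202184  0.075     ]
block [ 0.57027341 -0.14821535  0.034     ]
```

View pics/crop0.png

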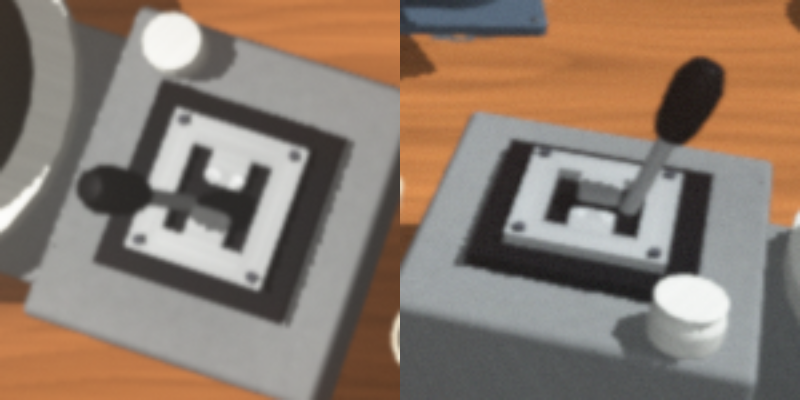

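The plate fits 104 x 100 mm, centred at (0.5705, 0.0631) with yaw −0.29 rad. The knob is at about (0.564, 0.110, 0.201), which is f≈−0.13, a≈−0.3, and its height agrees with the lever geometry. 

My plan is to straddle the knob with the open fingers, pushing with the near finger, then the left, then the near again. First I'll move above it.

Request:
{"method": "send_rows", "body": {"commands": [[0, 0.03, -0.02, -0.04, 0, 0, -3], [0, 0.08, -0.056, -0.07, 0, 0, -8], [0, 0.14, -0.098, -0.07, 0, 0, -14], [0, 0.2, -0.139, -0.07, 0, 0, -20], [0, 0.26, -0.181, -0.07, 0, 0, -26], [0, 0.32, -0.223, -0.07, 0, 0, -32], [0, 0.38, -0.265, -0.07, 0, 0, -38], [0, 0.44, -0.307, -0.07, 0, 0, -43], [0, 0.5, -0.348, -0.07, 0, 0, -48.4], [0, 0.558, -0.389, -0.07, 0, 0, -48.4]]}}

```text
time: 1.35
eef_pos: [0.5197, 0.0381, 0.2923]
orientation: [0.802, 0.598, -0.0, 0.0]
wrist_force: [1.7, -1.0, 1.0]
finger_gap: 0.0855
gripper_force: 0.0
```

Request:
{"method": "send_rows", "body": {"commands": [[0, 0, 0, 0, 0, 0, 0], [0, 0, 0, 0, 0, 0, 0]]}}

```text
time: 1.6
eef_pos: [0.5187, 0.0362, 0.2922]
orientation: [0.802, 0.598, -0.001, -0.0]
wrist_force: [0.3, -0.3, -0.1]
finger_gap: 0.0854
gripper_force: 0.0
```

```bash
cat >> h.py <<'E'
from scipy.spatial.transform import Rotation as Ro
C=np.array([.5705,.0631]);MX=np.array([.958,-.286]);MY=np.array([.286,.958])
def mach(p): d=np.array(p)[:2]-C;return np.round([d@MX*1e3,d@MY*1e3],1)
def st():
    s=sensors.sense();R=Ro.from_quat(s['orientation']).as_matrix()
    print("t",round(s['time'],2),"tcp",s['eef_pos'].round(4),"mach mm",mach(s['eef_pos']),"toolx/y in mach",[(round(R[:2,i]@MX,3),round(R[:2,i]@MY,3)) for i in(0,1)],"F",s['wrist_force'].round(1),"gap",round(s['finger_gap'],4));return s
E
python3 - <<'E'
from h import *
st()
w=capture("wrist");s=capture("scene")
cw=get_calibration("wrist")
for y in(45,):
  print(proj(cw,[[*(C-.020*MX+.045*MY),.201]]))
cv2.imwrite("pics/w1.png",np.hstack([cv2.resize(w,(400,300)),s[100:400,240:640]]))
E
```

```text
t 1.6 tcp [0.5187 0.0362 0.2922] mach mm [-41.9 -40.6] toolx/y in mach [(np.float64(-0.001), np.float64(1.0)), (np.float64(1.0), np.float64(0.001))] F [ 0.3 -0.3 -0.1] gap 0.0854
[[345.52452287 124.5574685 ]]
```

View pics/w1.png

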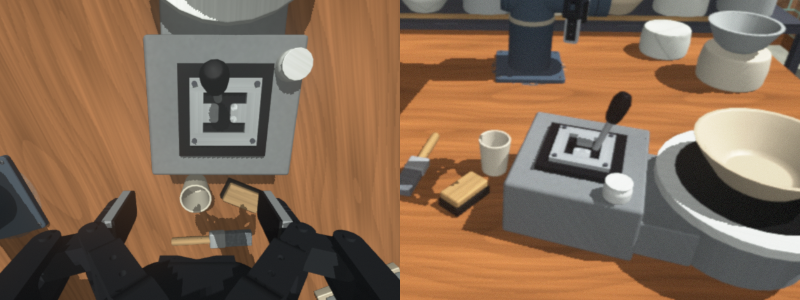

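Wrist view: the plate is aligned with the tool axes, and the knob is at about (341,123) full-scale against a predicted (345,125). That puts it at machine x≈−22, y≈45. I'll centre over it and lower around it.

Request:
{"method": "send_rows", "body": {"commands": [[0, 0.03, 0.007, 0, 0, 0, 0], [0, 0.06, 0.014, 0, 0, 0, 0], [0, 0.086, 0.02, 0, 0, 0, 0], [0, 0.086, 0.02, 0, 0, 0, 0], [0, 0.086, 0.02, 0.03, 0, 0, 0], [0, 0.086, 0.02, 0.06, 0, 0, 0], [0, 0.086, 0.02, 0.094, 0, 0, 0], [75, 0.086, 0.02, 0.094, 0, 0, 0], [75, 0.086, 0.02, 0.094, 0, 0, 0]], "grip_force": 20}}

```text
time: 2.82
eef_pos: [0.5632, 0.1117, 0.2005]
orientation: [0.802, 0.597, 0.001, 0.001]
wrist_force: [0.1, -0.1, -0.1]
finger_gap: 0.0601
gripper_force: 0.0
```

```bash
python3 - <<'E'
from h import *
st()
w=capture("wrist");s=capture("scene")
cv2.imwrite("pics/w2.png",np.hstack([cv2.resize(w,(400,300)),cv2.resize(s[120:270,360:560],(400,300))]))
E
```

```text
t 2.83 tcp [0.5632 0.1117 0.2005] mach mm [-20.9  44.5] toolx/y in mach [(np.float64(0.002), np.float64(1.0)), (np.float64(1.0), np.float64(-0.002))] F [ 0.1 -0.1 -0.1] gap 0.0601
```

View pics/w2.png

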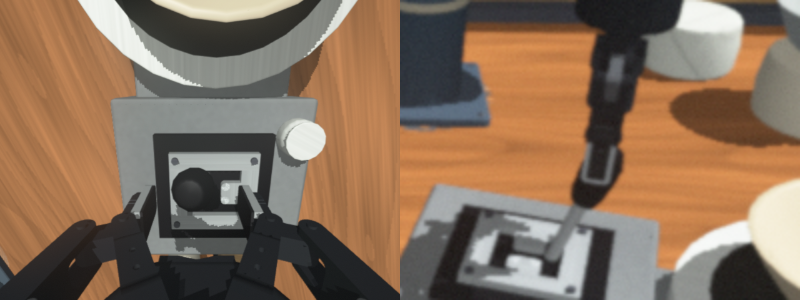

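The knob stands between the fingers, with no force. I'll close to about 48 mm without touching, and read the gap.

Request:
{"method": "send_rows", "body": {"commands": [[110, 0, 0, 0, 0, 0, 0], [110, 0, 0, 0, 0, 0, 0], [110, 0, 0, 0, 0, 0, 0]]}}

```text
time: 3.3
eef_pos: [0.5631, 0.1129, 0.1991]
orientation: [0.802, 0.598, 0.0, 0.0]
wrist_force: [0.2, -0.4, 0.2]
finger_gap: 0.0485
gripper_force: 0.0
```

Request:
{"method": "send_rows", "body": {"commands": [[110, 0, 0.006, 0, 0, 0, 0], [110, 0, 0.012, 0, 0, 0, 0], [110, 0, 0.018, 0, 0, 0, 0], [110, 0, 0.023, 0, 0, 0, 0], [110, 0, 0.027, 0, 0, 0, 0], [110, 0, 0.029, 0, 0, 0, 0], [110, 0, 0.029, 0, 0, 0, 0], [110, 0, 0.029, 0, 0, 0, 0]]}}

```text
time: 4.3
eef_pos: [0.5908, 0.1044, 0.1988]
orientation: [0.802, 0.597, 0.0, 0.0]
wrist_force: [-0.5, 0.7, 0.8]
finger_gap: 0.0487
gripper_force: 0.6
```

```bash
python3 - <<'E'
from h import *
st();cw=get_calibration("wrist")
w=capture("wrist");s=capture("scene")
K=[*(C+.0458*MY),.202];print(proj(cw,[K]),"rod at plate",proj(cw,[[*(C+.022*MY),.128]]))
cv2.imwrite("pics/w3.png",np.hstack([cv2.resize(w[150:450,120:520],(400,300)),cv2.resize(s[120:270,360:560],(400,300))]))
E
```

```text
t 4.3 tcp [0.5908 0.1044 0.1988] mach mm [ 7.6 45.4] toolx/y in mach [(np.float64(0.0), np.float64(1.0)), (np.float64(1.0), np.float64(-0.0))] F [-0.5  0.7  0.8] gap 0.0487
[[298.33793395 301.83243729]] rod at plate [[303.71950383 284.476522  ]]
```

View pics/w3.png

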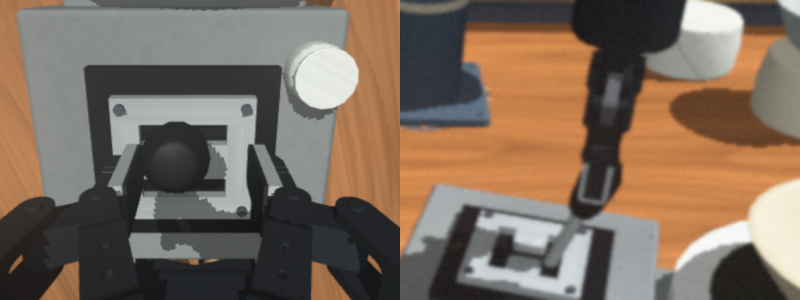

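The knob is at full-frame (297,307) against a predicted (298,302), so the lever is at f≈0 on the cross slot. Next I'll back the finger off, turn the gripper 90° around the knob, then push right with the left finger.

Request:
{"method": "send_rows", "body": {"commands": [[110, 0, -0.007, 0, 0, 0, 0], [110, 0, -0.0075, 0, 0, 0, -10], [110, 0, -0.0075, 0, 0, 0, -20], [110, 0, -0.0075, 0, 0, 0, -30], [110, 0, -0.0075, 0, 0, 0, -40], [110, 0, -0.0075, 0, 0, 0, -50], [110, 0, -0.0075, 0, 0, 0, -60], [110, 0, -0.0075, 0, 0, 0, -70], [110, 0, -0.0075, 0, 0, 0, -80], [110, 0, -0.0075, 0, 0, 0, -90]]}}

```text
time: 5.65
eef_pos: [0.5834, 0.1065, 0.1988]
orientation: [0.142, 0.99, -0.0, 0.0]
wrist_force: [-0.1, 0.5, -0.5]
finger_gap: 0.0482
gripper_force: 0.0
```

Request:
{"method": "send_rows", "body": {"commands": [[110, 0, 0, 0, 0, 0, 0], [110, 0, 0, 0, 0, 0, 0]]}}

```text
time: 5.9
eef_pos: [0.5834, 0.1066, 0.1989]
orientation: [0.146, 0.989, -0.0, 0.0]
wrist_force: [0.1, -0.2, -0.5]
finger_gap: 0.0488
gripper_force: 0.0
```

```bash
python3 - <<'E'
from h import *
st();cw=get_calibration("wrist")
w=capture("wrist")
K=[*(C+.0458*MY),.202];print(proj(cw,[K]),proj(cw,[[*(C+.0458*MY+.01*MX),.202]]))
cv2.imwrite("pics/w4.png",w)
E
```

```text
t 5.9 tcp [0.5834 0.1066 0.1989] mach mm [-0.1 45.4] toolx/y in mach [(np.float64(-1.0), np.float64(0.003)), (np.float64(0.003), np.float64(1.0))] F [ 0.1 -0.2 -0.5] gap 0.0488
[[316.37125316 302.49189256]] [[316.39576094 320.5118796 ]]
```

View pics/w4.png

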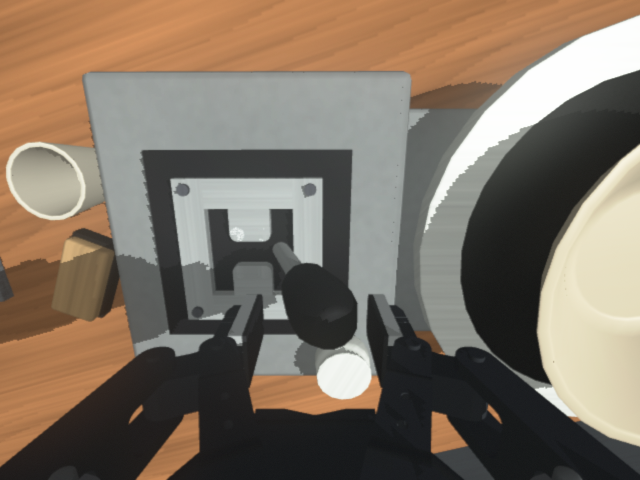

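The knob is at (320,306) against a predicted (316,302), so it is within 2 mm of the cross slot. I'll push right in two parts.

Request:
{"method": "send_rows", "body": {"commands": [[110, 0, -0.006, 0, 0, 0, 0], [110, 0, -0.012, 0, 0, 0, 0], [110, 0, -0.018, 0, 0, 0, 0], [110, 0, -0.024, 0, 0, 0, 0], [110, 0, -0.03, 0, 0, 0, 0], [110, 0, -0.036, 0, 0, 0, 0], [110, 0, -0.042, 0, 0, 0, 0], [110, 0, -0.048, 0, 0, 0, 0]]}}

```text
time: 6.95
eef_pos: [0.5695, 0.0601, 0.1987]
orientation: [0.145, 0.989, -0.0, -0.0]
wrist_force: [1.4, 1.5, 1.7]
finger_gap: 0.048
gripper_force: 1.1
```

Request:
{"method": "send_rows", "body": {"commands": [[110, 0, -0.007, 0, 0, 0, 0], [110, 0, -0.014, 0, 0, 0, 0], [110, 0, -0.021, 0, 0, 0, 0], [110, 0, -0.028, 0, 0, 0, 0], [110, 0, -0.034, 0, 0, 0, 0], [110, 0, -0.04, 0, 0, 0, 0], [110, 0, -0.045, 0, 0, 0, 0], [110, 0, -0.05, 0, 0, 0, 0], [110, 0, -0.05, 0, 0, 0, 0]]}}

```text
time: 8.07
eef_pos: [0.5552, 0.0122, 0.1988]
orientation: [0.145, 0.989, -0.0, -0.0]
wrist_force: [-0.1, 0.6, 0.2]
finger_gap: 0.0487
gripper_force: 0.3
```

```bash
python3 - <<'E'
from h import *
st();cw=get_calibration("wrist")
w=capture("wrist")
K=[*(C-.0458*MY),.202];print(proj(cw,[K]),proj(cw,[[*(C-.0458*MY+.01*MX),.202]]))
cv2.imwrite("pics/w5.png",w)
E
```

```text
t 8.07 tcp [0.5552 0.0122 0.1988] mach mm [ -0.1 -53.1] toolx/y in mach [(np.float64(-1.0), np.float64(0.001)), (np.float64(0.001), np.float64(1.0))] F [-0.1  0.6  0.2] gap 0.0487
[[330.45352478 302.58493637]] [[330.18962589 320.6131523 ]]
```

View pics/w5.png

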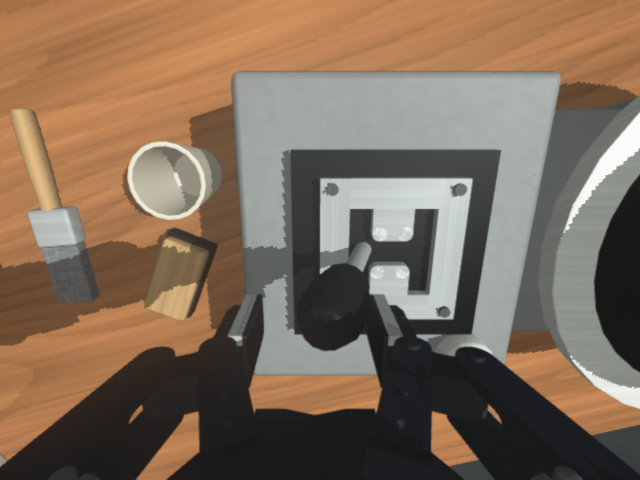

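The knob is at (334,306) against a predicted (330,303), so the lever is in the right-hand lane. I'll centre on the knob and turn back 90°.

Request:
{"method": "send_rows", "body": {"commands": [[110, 0, 0.007, 0, 0, 0, 0], [110, 0, 0.007, 0, 0, 0, 10], [110, 0, 0.007, 0, 0, 0, 20], [110, 0, 0.007, 0, 0, 0, 30], [110, 0, 0.007, 0, 0, 0, 40], [110, 0, 0.007, 0, 0, 0, 50], [110, 0, 0.007, 0, 0, 0, 60], [110, 0, 0.007, 0, 0, 0, 70], [110, 0, 0.007, 0, 0, 0, 80], [110, 0, 0.007, 0, 0, 0, 90]]}}

```text
time: 9.38
eef_pos: [0.5576, 0.0197, 0.199]
orientation: [0.804, 0.595, -0.0, 0.0]
wrist_force: [-0.6, -0.3, 0.3]
finger_gap: 0.0487
gripper_force: 0.0
```

Request:
{"method": "send_rows", "body": {"commands": [[110, 0, 0, 0, 0, 0, 0], [110, 0, 0.006, 0, 0, 0, 0], [110, 0, 0.012, 0, 0, 0, 0], [110, 0, 0.018, 0, 0, 0, 0], [110, 0, 0.024, 0, 0, 0, 0], [110, 0, 0.029, 0, 0, 0, 0], [110, 0, 0.034, 0, 0, 0, 0], [110, 0, 0.039, 0, 0, 0, 0], [110, 0, 0.043, 0, 0, 0, 0]]}}

```text
time: 10.5
eef_pos: [0.5982, 0.007, 0.198]
orientation: [0.802, 0.597, -0.001, -0.001]
wrist_force: [-3.1, -0.6, -0.7]
finger_gap: 0.0487
gripper_force: 1.4
```

```bash
python3 -c "
from h import *
st()"
```

```text
t 10.5 tcp [0.5982 0.007  0.198 ] mach mm [ 42.5 -45.8] toolx/y in mach [(np.float64(0.0), np.float64(1.0)), (np.float64(1.0), np.float64(-0.0))] F [-3.1 -0.6 -0.7] gap 0.0487
```

Moving freely at about 3 N. I'll go on gently to about x=58.

Request:
{"method": "send_rows", "body": {"commands": [[110, 0, 0.004, 0, 0, 0, 0], [110, 0, 0.008, 0, 0, 0, 0], [110, 0, 0.011, 0, 0, 0, 0], [110, 0, 0.013, 0, 0, 0, 0], [110, 0, 0.015, 0, 0, 0, 0], [110, 0, 0.015, 0, 0, 0, 0]]}}

```text
time: 11.25
eef_pos: [0.6136, 0.0027, 0.1991]
orientation: [0.802, 0.597, 0.0, 0.0]
wrist_force: [-1.2, 0.9, -0.4]
finger_gap: 0.0486
gripper_force: 0.6
```

Request:
{"method": "send_rows", "body": {"commands": [[110, 0, 0.001, 0, 0, 0, 0], [110, 0, 0.0015, 0, 0, 0, 0]]}}

```text
time: 11.5
eef_pos: [0.6145, 0.0025, 0.199]
orientation: [0.802, 0.597, 0.0, 0.0]
wrist_force: [-2.9, 1.0, -0.0]
finger_gap: 0.0489
gripper_force: 1.0
```

```bash
python3 - <<'E'
from h import *
st();cw=get_calibration("wrist")
w=capture("wrist");s=capture("scene")
f,a=.34,.3
K=C+.155*np.sin(f)*MX-.155*np.sin(a)*np.cos(f)*MY
print(proj(cw,[[*K,.054+.155*np.cos(a)*np.cos(f)]]))
cv2.imwrite("pics/w6.png",np.hstack([cv2.resize(w[150:450,120:520],(400,300)),cv2.resize(s[150:300,340:540],(400,300))]))
E
```

```text
t 11.5 tcp [0.6145 0.0025 0.199 ] mach mm [ 59.5 -45.5] toolx/y in mach [(np.float64(0.0), np.float64(1.0)), (np.float64(1.0), np.float64(-0.0))] F [-2.9  1.  -0. ] gap 0.0489
[[298.70861957 290.7119019 ]]
```

View pics/w6.png

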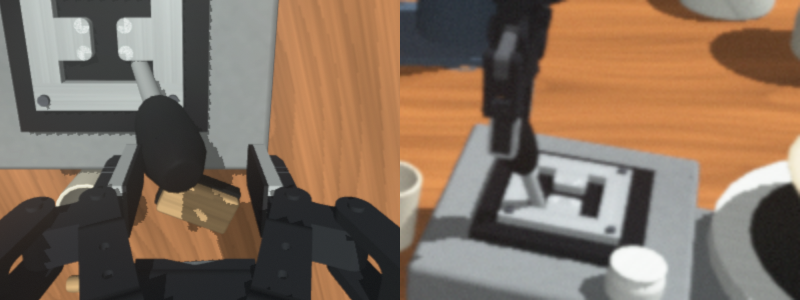

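The knob centre is at about (292,290) against a predicted (299,291) for fully home. That leaves about 3–4 mm, and the force shows no stop yet, so I'll use small steps.

Request:
{"method": "send_rows", "body": {"commands": [[110, 0, 0.001, 0, 0, 0, 0], [110, 0, 0.002, 0, 0, 0, 0], [110, 0, 0.002, 0, 0, 0, 0]]}}

```text
time: 11.98
eef_pos: [0.6164, 0.0019, 0.1987]
orientation: [0.802, 0.597, -0.0, -0.0]
wrist_force: [-1.0, 1.1, -0.6]
finger_gap: 0.0485
gripper_force: 1.0
```

Request:
{"method": "send_rows", "body": {"commands": [[110, 0, 0.001, 0, 0, 0, 0], [110, 0, 0.0015, 0, 0, 0, 0], [110, 0, 0.0015, 0, 0, 0, 0]]}}

```text
time: 12.35
eef_pos: [0.6174, 0.0016, 0.1985]
orientation: [0.802, 0.597, -0.0, -0.0]
wrist_force: [-4.0, 0.6, -1.2]
finger_gap: 0.0484
gripper_force: 1.8
```

Request:
{"method": "send_rows", "body": {"commands": [[110, 0, 0.001, 0, 0, 0, 0], [110, 0, 0.001, 0, 0, 0, 0]]}}

```text
time: 12.6
eef_pos: [0.6179, 0.0014, 0.1984]
orientation: [0.802, 0.597, -0.001, -0.001]
wrist_force: [-5.4, 2.8, -1.5]
finger_gap: 0.0485
gripper_force: 2.4
```

Request:
{"method": "send_rows", "body": {"commands": [[110, 0, 0.001, 0, 0, 0, 0], [110, 0, 0.001, 0, 0, 0, 0]]}}

```text
time: 12.85
eef_pos: [0.6182, 0.0013, 0.1982]
orientation: [0.802, 0.598, -0.001, -0.002]
wrist_force: [-5.7, 3.2, -0.4]
finger_gap: 0.0486
gripper_force: 3.1
```

```bash
python3 - <<'E'
from h import *
st();print(sensors.sense()['gripper_force']);cw=get_calibration("wrist")
f,a=.34,.3
K=C+.155*np.sin(f)*MX-.155*np.sin(a)*np.cos(f)*MY
print(proj(cw,[[*K,.054+.155*np.cos(a)*np.cos(f)]]))
w=capture("wrist")
m,c,s=blob(w[200:400,245:370].max(2)<60,(50,85));print(c+[245,200],s)
E
```

```text
t 12.85 tcp [0.6182 0.0013 0.1982] mach mm [ 63.4 -45.5] toolx/y in mach [(np.float64(-0.0), np.float64(1.0)), (np.float64(1.0), np.float64(0.0))] F [-5.7  3.2 -0.4] gap 0.0486
3.065864508971572
[[291.03081139 291.27705288]]
[287.91826554 295.66743413] [   0   15  113  185 7818]
```

The force is rising and the advance per step is shrinking, so it looks home. One firmer nudge to confirm.

Request:
{"method": "send_rows", "body": {"commands": [[110, 0, 0.001, 0, 0, 0, 0], [110, 0, 0.002, 0, 0, 0, 0], [110, 0, 0.002, 0, 0, 0, 0]]}}

```text
time: 13.28
eef_pos: [0.6188, 0.0012, 0.198]
orientation: [0.802, 0.598, -0.002, -0.003]
wrist_force: [-8.7, 2.8, 0.2]
finger_gap: 0.0484
gripper_force: 4.4
```

```bash
python3 - <<'E'
from h import *
st();cw=get_calibration("wrist")
f,a=.34,.3
K=C+.155*np.sin(f)*MX-.155*np.sin(a)*np.cos(f)*MY
print(proj(cw,[[*K,.054+.155*np.cos(a)*np.cos(f)]]),proj(cw,[[*(C+.026*MX-.022*MY),.128]]))
w=capture("wrist");s=capture("scene")
cv2.imwrite("pics/w7.png",np.hstack([cv2.resize(w[150:450,120:520],(400,300)),cv2.resize(s[150:300,340:540],(400,300))]))
E
```

```text
t 13.28 tcp [0.6188 0.0012 0.198 ] mach mm [ 64.  -45.5] toolx/y in mach [(np.float64(-0.0), np.float64(1.0)), (np.float64(1.0), np.float64(0.0))] F [-8.7  2.8  0.2] gap 0.0484
[[289.79435411 291.46477272]] [[259.11895343 221.55154968]]
```

View pics/w7.png

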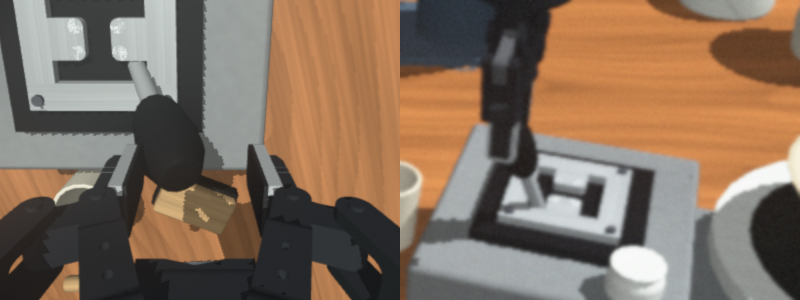

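The knob is at (290,292) and the prediction for home is (290,291). The lever is stopped against the slot end at 9 N, so it is home. I'll back off, open and rise clear.

Request:
{"method": "send_rows", "body": {"commands": [[110, 0, -0.004, 0, 0, 0, 0], [110, 0, -0.009, 0, 0, 0, 0], [60, 0, -0.01, 0, 0, 0, 0], [20, 0, -0.01, 0, 0, 0, 0], [20, 0, -0.01, 0, 0, 0, 0], [20, 0, -0.01, -0.02, 0, 0, 0], [20, 0, -0.01, -0.05, 0, 0, 0], [20, 0, -0.01, -0.09, 0, 0, 0], [20, 0, -0.01, -0.13, 0, 0, 0], [20, 0, -0.01, -0.15, 0, 0, 0]]}}

```text
time: 14.62
eef_pos: [0.6128, 0.0029, 0.3519]
orientation: [0.802, 0.597, 0.002, 0.002]
wrist_force: [0.6, -0.5, -0.4]
finger_gap: 0.0784
gripper_force: 0.0
```

Request:
{"method": "send_rows", "body": {"commands": [[20, -0.04, -0.05, 0, 0, 0, 0], [20, -0.08, -0.1, 0, 0, 0, 0], [20, -0.08, -0.1, 0, 0, 0, 0], [20, -0.08, -0.1, 0, 0, 0, 0]]}}

```text
time: 15.12
eef_pos: [0.4937, -0.0451, 0.3494]
orientation: [0.802, 0.597, 0.001, 0.001]
wrist_force: [-0.1, 0.1, -0.1]
finger_gap: 0.0785
gripper_force: 0.0
```

```bash
python3 - <<'E'
from h import *
st()
f,a=.34,.3
K=C+.155*np.sin(f)*MX-.155*np.sin(a)*np.cos(f)*MY
K=[*K,.054+.155*np.cos(a)*np.cos(f)]
for n in("top","scene"):print(n,proj(get_calibration(n),[K]))
t=capture("top");s=capture("scene")
cv2.imwrite("pics/w8.png",np.hstack([cv2.resize(t[180:330,155:355],(400,300)),cv2.resize(s[150:300,340:540],(400,300))]))
E
```

```text
t 15.12 tcp [ 0.4937 -0.0451  0.3494] mach mm [ -42.6 -125.6] toolx/y in mach [(np.float64(0.001), np.float64(1.0)), (np.float64(1.0), np.float64(-0.001))] F [-0.1  0.1 -0.1] gap 0.0785
top [[261.51714045 228.01734924]]
scene [[395.6033502  225.23463959]]
```

View pics/w8.png

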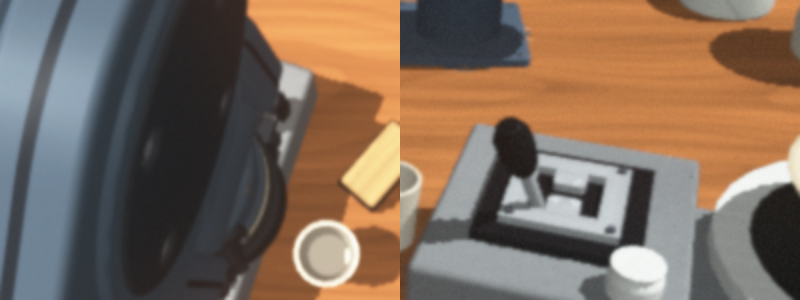

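The scene view shows the knob at (398,224) against a predicted home position of (396,225). The rod is in the far right slot, the tin, cup and block are undisturbed, and the gripper is clear.

```bash
python3 -c "
from rig import job
print(job.job_done())"
```

```text
the job is handed in; nothing more can be done
None
```

The lever is home in the third (far right) slot, pushed only by the knob in the order asked; the gripper is clear and the job was handed in at about 15 s, verdict not shown.

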